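# Set the metering screw of a valve block

## Task

Push the metering valve block square and flush into the corner of the two fence rails on the setting plate, keeping it flat on the plate. Then turn its thumbscrew clockwise until it seats, back it off a quarter turn, and finish while still holding the thumbscrew there with the fingers, so that a colleague can tighten the lock nut; the block stays home in the corner. Leave the other parts and tools where they lie.

Things in the scene. Friction and masses are not known exactly. Their poses are not given: they have to be found in the camera images.
- plate: fixed ground-steel setting plate 280 (x) x 240 (y) x 15 mm thick, turned up to 23 degrees either way on the bench; origin: centre of its underside. On it two dark steel fence rails 14 mm high, 15 mm wide: the far rail's working face is at plate x = +120 mm (y from -90 to +94), the left rail's at y = +100 mm (x from -40 to +114)
- fence_corner (a point): the point on the plate's upper face (15 mm above the bench) where the two working faces of the fence rails would meet; axes as the plate's: +x points into the far rail, +y into the left rail
- block: metering valve block: loose aluminium block 60 (x) x 100 (y) x 45 mm high, flat sides, 0.6 to 0.9 kg, askew on the plate, clear of both rails. Origin: centre of its underside. Home: its +x face on the far rail, +y face on the left rail. On the middle of its top, a bonnet and lock nut (28 mm across, up to 54 mm above the underside), then the thumbscrew (top at 84 mm)
- block_corner (a point): lower far left corner of the block (block x = +30, y = +50 mm, z = 0), the one that goes to fence_corner
- wing: flat steel head of the thumbscrew, 38 mm wide along its x, 8 mm thick along its y, 22 mm high, upright, on the vertical axis through the middle of the block. Origin: centre of the head's lower edge, 62 mm above the block's underside. Grip it across the 8 mm thickness (fingers close along its y)
- wing_grip (a point): point on the screw's axis to grip the head at: 14 mm above the head's lower edge, 76 mm above the block's underside
- screw (a joint): angle of the thumbscrew in the block (rad): 0 = seated, a firm stop; grows as it is backed off, counterclockwise seen from above. At 0 the head's x lies along the block's x. Starts 1.3 to 2.9 rad backed off, turns against about 0.04 N m and stays where it is left; its height does not change
- fitting: bystander: loose brass fitting, 22 mm diameter, 26 mm high, standing near the plate's near edge
- spanner: bystander: loose steel spanner 160 mm long, lying on the bench to the right of the plate
- screwdriver: bystander: loose screwdriver 190 mm long with black handle, lying on the bench
- spare: bystander: a smaller aluminium block 45 x 65 x 34 mm with a hexagon plug and no thumbscrew, on the bench
- tin: bystander: grease jar, 64 mm diameter, 50 mm high, on the bench
- flange: bystander: steel flange, 68 mm diameter, 28 mm high, on the bench
- hexkey: bystander: L-shaped hexagon key, 90 x 28 mm, 6 mm thick, lying on the bench beyond the plate
There are look-alikes about, which are no part of the job. What is shaped like the block but red is not meant.

How it is judged:
By the outcome, as a careful person would: the job done as asked, in the order asked, and still so for the second after the job is handed in, while the arm keeps its last pose, push and grip.
It also fails if it takes over 72 s, if anything falls off the work surface, if the arm or the gripper's body presses on something with over 40 N, if the wrist force passes 120 N, or if a joint passes its speed limit or range.

## Robot

A 7-joint arm with a two-finger parallel gripper is mounted at the origin on the work surface. World frame = base frame: x ahead of the robot, y to its left, z up, the work surface at z = 0. Lengths are in m, angles in rad, forces in N, time in s.
With the tool pointing down it reaches from about 0.4 to 0.925 m from the base axis. Payload 4.1 kg.
Tool frame: the origin (TCP) lies at the very end of the fingers, on their centre line; the grasp point (between the pads) lies 19 mm behind it; z points along the fingers, y is the line along which they close (so a half turn about z gives the same grasp; the last joint's range is limited). The gripper opens to 85 mm and grips with 20 to 120 N. Pads are 22 mm wide; open, the fingers measure 114 mm over their backs; the gripper's body (76 mm by 85 mm) begins 54 mm behind the grasp point. The pads swing forward as they close: fully open they stand 13 mm farther back than shut.
Start: joints at [1.067, 0.398, 0.045, 1.537, -0.019, 1.207, -0.051], TCP at [0.256, -0.597, 0.231] pointing down, gripper open.
Joint ranges: [-2.82, 2.82], [-0.49, 2.23], [-1.37, 1.46], [0, 2.46], [-1.36, 4.5], [0.23, 2], [-2.94, 2.94]. Speed limits (rad/s): [2.57, 2.57, 3.14, 3.14, 3.14, 3.14, 3.14].

## Interface

Orientations are given as a rotation vector (axis times angle).
In Python, from plant import ctrl, vision, hand_in gives the robot as it stands. The module is installed in compiled form; this text tells all that it offers.
- The arm moves only by the shell command python3 -m crank 'ROWS' [FORCE]. ROWS is JSON, a list of rows, each a list of 5 numbers: the opening in per cent of the stroke, from 0 (shut) to 100 (fully open), then the shift along the world's x, y, z in mm, then the turn about the world's z in rad. In form: [[grip, tx, ty, tz, turn], ...]. A call has 1 to 12 rows; each row shifts and turns the commanded pose from where the row before left it; what a row does not reach is not made up. A row lasts 1/8 s, in which the tool goes at most 62.5 mm and 10.7 degrees, less where a joint would pass 70% of its speed; a pose out of reach is approached as far as the arm can. A call is refused whole if a number of a shift passes 62.5 or a number of a turn 0.188, either way. A call with a gripper value outside its range is refused whole. The fingers move at their own pace and stop on an object; FORCE is the grip in N (left out, the last holds). Time passes only in rows, so rows that do not move let the fingers close. It gives the time, the measured TCP pose, the force, the opening and the grip force at its end, in the units of the state.
- ctrl.read_state(): the state, without advancing time (a new reading comes with each control period).
- vision.grab_frame(name): name is "scene" or "top" or "wrist"; returns a dict with "frame" (480x640x3 uint8, red, green, blue), "fov_y" (degrees; the focal length in pixels is half the picture's height over the tangent of half this angle, whatever the lens; pixels are square), "cx", "cy" (the principal point, pixels), "world_from_camera" (4x4, takes a point from camera to world coordinates). Camera axes: x right, y down, z forward; pixel columns grow to the right and rows downward; lengths in m; the calibration is good to about 2 mm. A picture is of the moment at which its call begins. There is no depth.
- hand_in(): hands the job in; it is judged then, once.
The state is a dict: "t": time; "joint_pos": joint angles; "qvel": joint speeds; "joint_efforts": joint torques, N m; "tcp_pos": TCP position; "ee_rot": TCP orientation; "wrist_force": force on the tool from outside, world axes, zero at the start; "moment": the same for the moment, N m; "opening": opening from 0.0 (shut) to 1.0 (fully open); "finger_force": force on a finger pad.
Only numpy, scipy, OpenCV 4.12 (cv2) and the standard library are available. Lean on these libraries where they do the work, as an engineer would, in place of code of your own. Each camera call takes 0.05 s, during which the arm holds its last target. There are 200 camera calls.

## Working session

There is one attempt and no reset: what is moved stays moved. The work goes in short steps, Python scripts to look and compute and a shell command to move; the robot and the scene stay as the last step left them, time stands still between calls to the robot, and variables do not carry over. Pictures are saved under pics/ and viewed, at most 10 in all, crops included, and the job is handed in when it is done.

```bash
mkdir -p pics
python3 - <<'E'
from plant import ctrl, vision
import cv2,numpy as np,pickle
s=ctrl.read_state(); print({k:np.round(v,3).tolist() for k,v in s.items()})
for n in("scene","top"):
    f=vision.grab_frame(n); pickle.dump(f,open(f"{n}0.pkl","wb"))
    cv2.imwrite(f"pics/{n}0.png",f["frame"][...,::-1]); print(n,f["fov_y"],f["cx"],f["cy"],np.round(f["world_from_camera"],3).tolist())
E
```

```text
{'t': 0.0, 'joint_pos': [1.067, 0.399, 0.045, 1.538, -0.019, 1.207, -0.051], 'qvel': [0.001, 0.001, -0.001, 0.002, -0.002, -0.0, -0.002], 'joint_efforts': [0.001, -47.512, 1.365, -25.423, 0.012, 0.01, 0.0], 'tcp_pos': [0.256, -0.597, 0.23], 'ee_rot': [-3.076, -0.631, 0.001], 'wrist_force': [-0.57, -0.088, 0.683], 'moment': [-0.047, -0.063, 0.04], 'finger_force': 0.0, 'opening': 1.005}
scene 42.907489356433665 328.1534326947869 246.0220842932428 [[-0.702, 0.606, -0.374, 1.067], [0.712, 0.605, -0.357, 0.458], [0.01, -0.517, -0.856, 1.233], [0.0, 0.0, 0.0, 1.0]]
top 47.99460113791172 323.6079937852652 238.26967031604963 [[-0.027, -0.994, 0.108, 0.414], [-1.0, 0.028, 0.012, -0.024], [-0.015, -0.108, -0.994, 1.369], [0.0, 0.0, 0.0, 1.0]]
```

View pics/top0.png

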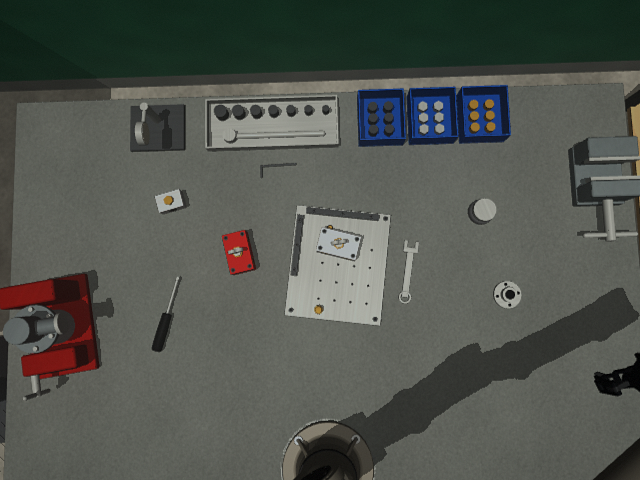

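View pics/scene0.png

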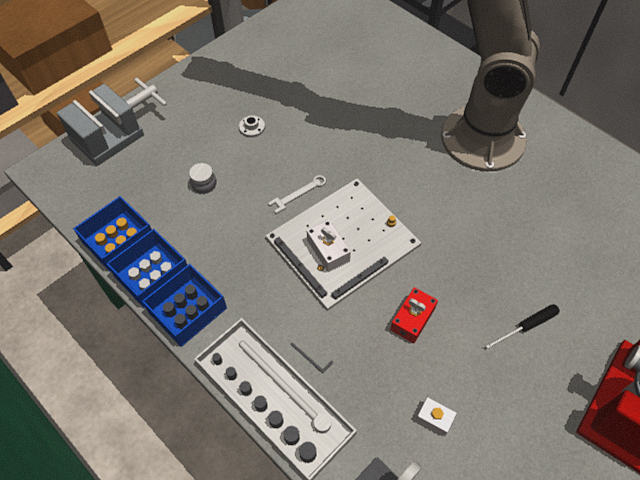

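Candidates: the aluminium block with wing at top (339,243), the red look-alike (238,252) and the spare (170,201). By the description it is (339,243). I'll check it in one close crop.

Run:
```python
import cv2,numpy as np,pickle
t=pickle.load(open("top0.pkl","rb"))["frame"][...,::-1]; s=pickle.load(open("scene0.pkl","rb"))["frame"][...,::-1]
a=cv2.resize(t[195:280,280:400],None,fx=6.6,fy=6.6,interpolation=2)[:, :]
b=cv2.resize(s[205:305,265:425],None,fx=5,fy=5,interpolation=2)
a=cv2.resize(t[200:270,285:395],(400,254),interpolation=2)
a=cv2.resize(t[200:270,285:395],(472,300),interpolation=2);b=cv2.resize(s[205:305,265:425],(480,300),interpolation=2)
a=cv2.copyMakeBorder(a,0,0,0,8,0)
cv2.imwrite("pics/crop0.png",np.vstack([a,b]))
```

```text
(no output)
```

View pics/crop0.png

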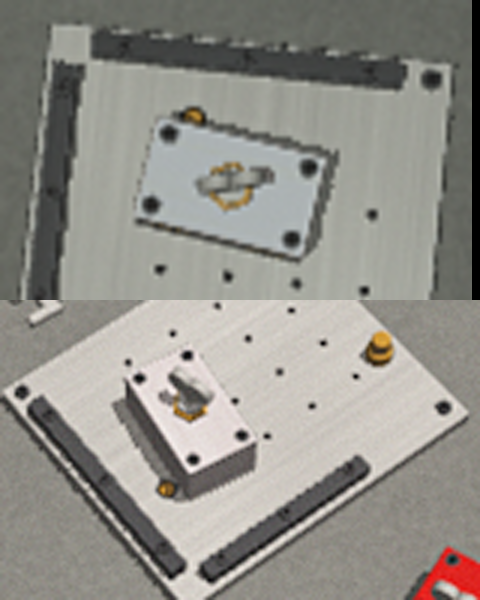

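The crop confirms the silver block with wing at top (339,243). There is also a small brass thing by its far face at top (329,227), scene (321,268), which needs a close look. Next I'll get the rough poses.

```bash
cat > h.py <<'E'
import cv2,numpy as np,pickle
from plant import ctrl,vision
def grab(n,tag):
    f=vision.grab_frame(n); pickle.dump(f,open(tag+".pkl","wb")); cv2.imwrite(f"pics/{tag}.png",f["frame"][...,::-1]); return f
def load(tag): return pickle.load(open(tag+".pkl","rb"))
def cast(f,uv,z):
    uv=np.atleast_2d(uv).astype(float); fl=240/np.tan(np.radians(f["fov_y"]/2)); T=f["world_from_camera"]
    d=np.c_[(uv[:,0]-f["cx"])/fl,(uv[:,1]-f["cy"])/fl,np.ones(len(uv))]@T[:3,:3].T
    return (T[:3,3]+d*((z-T[2,3])/d[:,2])[:,None])[:,:2]
def proj(f,P):
    P=np.atleast_2d(P); fl=240/np.tan(np.radians(f["fov_y"]/2)); T=f["world_from_camera"]
    c=(P-T[:3,3])@T[:3,:3]; return c[:,:2]/c[:,2:]*fl+[f["cx"],f["cy"]]
def tri(f1,p1,f2,p2):
    A=[];b=[]
    for f,p in((f1,p1),(f2,p2)):
        a=np.r_[cast(f,p,0)[0],0]; c=f["world_from_camera"][:3,3]; d=(a-c)/np.linalg.norm(a-c); M=np.eye(3)-np.outer(d,d); A.append(M);b.append(M@c)
    return np.linalg.lstsq(np.vstack(A),np.hstack(b),rcond=None)[0]
E
python3 - <<'E'
from h import *
f=load("top0");s=load("scene0");g=f["frame"].astype(int)
pl=[[297,206],[391,214],[380,325],[285,315]]
c=cast(f,pl,.015);print("plate",c.round(3).tolist(), c.mean(0), [np.linalg.norm(c[i]-c[i-1]).round(3) for i in range(4)], np.degrees(np.arctan2(*(c[0]-c[3])[::-1])),np.degrees(np.arctan2(*(c[1]-c[2])[::-1])))
m=((g[...,2]>g[...,0]+8)&(g.sum(2)>400)).astype(np.uint8); m[:200]=0;m[280:]=0;m[:,:300]=0;m[:,380:]=0
m=cv2.morphologyEx(m,2,np.ones((2,2),np.uint8)); 
n,l,st,ce=cv2.connectedComponentsWithStats(m);i=1+st[1:,4].argmax()
p=np.argwhere(l==i)[:,::-1];w=cast(f,p,.060).astype(np.float32)
print(st[i],cv2.minAreaRect(w*1000))
# brass
print("brass",tri(f,[328.5,226.5],s,[320.5,267.5]), "fitting",cast(f,[318,309],.03))
E
```

```text
plate [[0.646, 0.059], [0.619, -0.179], [0.342, -0.141], [0.372, 0.094]] [ 0.49476168 -0.04180759] [np.float64(0.276), np.float64(0.239), np.float64(0.28), np.float64(0.237)] -7.43700320419765 -7.880832365561028Traceback (most recent call last):
  File "<stdin>", line 7, in <module>
ValueError: attempt to get argmax of an empty sequence
```

```bash
python3 - <<'E'
from h import *
f=load("top0");s=load("scene0")
c=cast(f,[[322.3,227.5],[361.5,235.7],[354.5,259.8],[317,251]],.060)
print("block",c.round(3).tolist(),c.mean(0),[np.linalg.norm(c[i]-c[i-1]).round(3) for i in range(4)],np.degrees(np.arctan2(*(c[0]-c[3])[::-1])),np.degrees(np.arctan2(*(c[0]-c[1])[::-1]))-90)
print("brass",tri(f,[328.5,226.5],s,[320.5,267.5]))
a=np.radians(-7.65);R=np.array([[np.cos(a),-np.sin(a)],[np.sin(a),np.cos(a)]])
print("fence corner",np.array([.4948,-.0418])+R@[.12,.1])
E
python3 -m crank '[[100,40,60,20,0.1],[100,40,60,20,0.1],[100,40,60,0,0.1],[100,30,60,0,0],[100,30,60,0,0],[100,20,60,0,0],[100,0,60,0,0],[100,0,40,0,0],[100,0,0,0,0]]'
```

```text
block [[0.583, -0.005], [0.561, -0.1], [0.502, -0.081], [0.526, 0.009]] [ 0.54307473 -0.04418221] [np.float64(0.059), np.float64(0.098), np.float64(0.061), np.float64(0.094)] -14.13037647883197 -13.54084100052603
brass [ 0.59056814 -0.01990668  0.02001528]
fence corner [0.6270441  0.04133541]
t: 1.23
tcp_pos: [0.4333, -0.1705, 0.2647]
ee_rot: [-2.944, -1.094, 0.0]
wrist_force: [-0.1, -0.7, -0.4]
opening: 1.001
finger_force: 0.0
```

Run:
```python
from h import *
f=grab("wrist","w1"); print(f["fov_y"],f["world_from_camera"].round(3).tolist())
for p in([.583,-.005,.06],[.590,-.02,.02],[.627,.041,.015]): print(proj(f,p))
```

```text
68.18763223064067 [[0.653, -0.726, -0.215, 0.489], [-0.757, -0.626, -0.185, -0.124], [-0.0, 0.284, -0.959, 0.407], [0.0, 0.0, 0.0, 1.0]]
[[281.6347604  -58.73541216]]
[[302.91796917 -30.93318325]]
[[ 277.56215503 -117.77045978]]
```

View pics/w1.png

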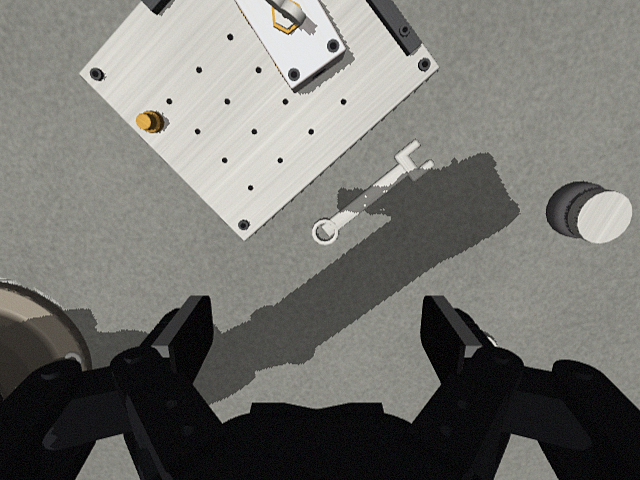

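Picture: the plate is at top, with the block clipped at (290,30) and the fitting at (150,121). I'll move over the block for a proper close look.

```bash
python3 -m crank '[[100,20,30,0,-0.168],[100,20,30,0,-0.168],[100,20,30,0,-0.168],[100,15,30,0,-0.168],[100,10,10,0,-0.168],[100,0,0,0,0],[100,0,0,0,0]]'
python3 - <<'E'
from h import *
f=grab("wrist","w2"); print(f["world_from_camera"].round(3).tolist())
print(ctrl.read_state()["joint_pos"])
E
```

```text
t: 2.15
tcp_pos: [0.5178, -0.046, 0.2644]
ee_rot: [3.134, -0.212, -0.002]
wrist_force: [-0.2, 0.4, 0.6]
opening: 0.999
finger_force: 0.0
[[-0.135, -0.95, -0.282, 0.59], [-0.991, 0.13, 0.037, -0.056], [0.001, 0.284, -0.959, 0.407], [0.0, 0.0, 0.0, 1.0]]
[ 0.33548833  0.15372842 -0.36930821  1.7903945   0.05993137  1.20913743
 -1.75784707]
```

View pics/w2.png

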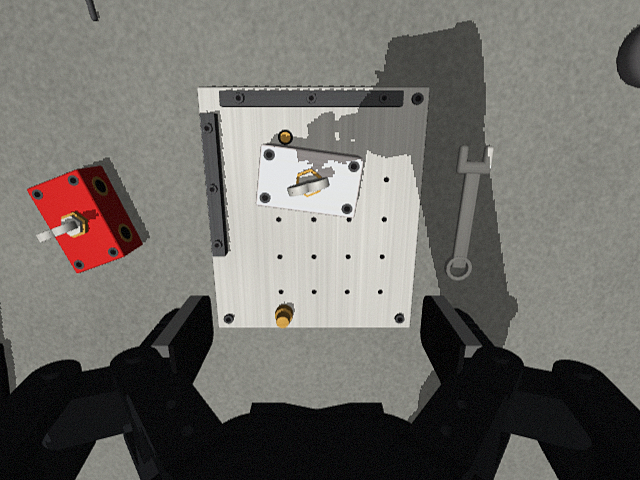

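Picture: the block top is centred at (309,180), and its wing lies near the image x-axis. The fence corner is near (222,106). A separate round brass piece at (285,137) sits between the block and the far rail. The fitting is at (283,316). I'll measure everything here and zoom on the brass piece.

Run:
```python
from h import *
f=load("w2");g=f["frame"]; s=load("scene0")
cv2.imwrite("pics/w2c.png",cv2.resize(g[80:225,195:375,::-1],None,fx=4,fy=4,interpolation=2))
hsv=cv2.cvtColor(g,cv2.COLOR_RGB2HSV)
m=cv2.inRange(hsv,(10,120,60),(30,255,255));n,l,st,ce=cv2.connectedComponentsWithStats(m)
for i in range(1,n):
    if st[i,4]>15: print(st[i],ce[i].round(1),cast(f,ce[i],.02).round(4))
print("brass tri",tri(f,[285,137],s,[320.5,267.5]))
hs=cv2.cvtColor(s["frame"],cv2.COLOR_RGB2HSV)[255:280,305:340]
y,x=np.nonzero(cv2.inRange(hs,(10,120,60),(30,255,255)));print("scene brass",x.mean()+305,y.mean()+255,len(x),np.ptp(x),np.ptp(y))
```

```text
[280 132  11  11  95] [284.8 136.8] [[ 0.5885 -0.0229]]
[296 169  25  15  87] [306.7 174. ] [[ 0.547  -0.0402]]
[304 191  16   6  21] [311.  193.6] [[ 0.5252 -0.0419]]
[ 61 211  25  27 139] [ 77.3 223.2] [[0.5275 0.2234]]
[275 308  18  20 217] [282.7 317.5] [[0.3789 0.0136]]
brass tri [ 0.58798921 -0.02243727  0.01339046]
scene brass 320.22222222222223 267.5 18 4 3
```

View pics/w2c.png

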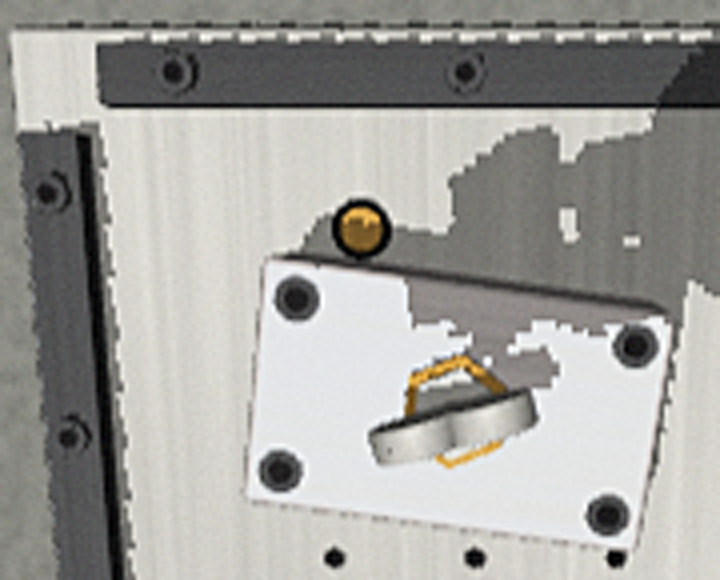

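The brass disc triangulates to z≈13 mm, which is level with the plate face (15 mm), and the shadow crosses it. It is a flush insert in the plate, not an obstacle. Now the geometry from this crop.

Run:
```python
from h import *
f=load("w2");C=lambda p:np.array(p)/4.+[195,80]-.375
ang=lambda v:np.degrees(np.arctan2(v[1],v[0]))
p=cast(f,[[197,88],[429,87],[410,327.5],[218,327.5]],.015)
print("plate",p.round(4).tolist(),p.mean(0).round(4),ang(p[0]-p[3]),ang(p[1]-p[2]),ang(p[0]-p[1])-90,ang(p[3]-p[2])-90)
fa=cast(f,C([[103,106],[680,106]]),.015);le=cast(f,C([[100,140],[122,545]]),.015)
print("far",fa.round(4).tolist(),ang(fa[0]-fa[1])-90,"left",le.round(4).tolist(),ang(le[0]-le[1]))
b=cast(f,C([[266,257],[670,316],[634,549],[248,498]]),.060)
print("block",b.round(4).tolist(),b.mean(0).round(4),ang(b[0]-b[3]),ang(b[1]-b[2]),ang(b[0]-b[1])-90,ang(b[3]-b[2])-90)
w=cast(f,C([[371,432],[535,392]]),.099);print("wing",w.round(4).tolist(),ang(w[0]-w[1]),np.linalg.norm(w[0]-w[1]),w.mean(0))
a=np.radians(-7.65);R=np.array([[np.cos(a),-np.sin(a)],[np.sin(a),np.cos(a)]])
print(p.mean(0)+R@[.12,.1])
```

```text
plate [[0.6481, 0.0589], [0.617, -0.1769], [0.3408, -0.1407], [0.3733, 0.0968]] [ 0.4948 -0.0405] -7.834914512381207 -7.465169133926349 -7.525358383898848 -7.79672292832538
far [[0.6278, 0.0389], [0.6075, -0.1097]] -7.757236828401986 left [[0.6197, 0.0414], [0.5123, 0.0583]] -8.920447800890825
block [[0.5852, -0.0032], [0.5587, -0.0966], [0.5028, -0.082], [0.5287, 0.0117]] [ 0.5439 -0.0425] -14.683808401499839 -14.661610605949624 -15.864877814526821 -15.46909221631374
wing [[0.5464, -0.0252], [0.5501, -0.0616]] 95.89771987491461 0.03663676469096297 [ 0.54825852 -0.04338148]
[0.62705177 0.04267051]
```

The tool is already square with the plate. Plan: use the half-open fingers as a two-point pusher on the block's −x face, then push its −y face with closed fingers. First I'll go down behind the −x face.

```bash
python3 -m crank '[[50,-38,13,0,0],[50,0,0,-60,0],[50,0,0,-60,0],[50,0,0,-55,0],[50,0,0,-53,0],[50,0,0,0,0],[50,0,0,0,0]]'
python3 -m crank '[[50,10,-1.3,0,0],[50,10,-1.3,0,0],[50,6,-0.8,0,0],[50,6,-0.8,0,0],[50,6,-0.8,0,0],[50,0,0,0,0]]'
```

```text
t: 3.08
tcp_pos: [0.4816, -0.0317, 0.0384]
ee_rot: [3.134, -0.213, 0.004]
wrist_force: [0.5, -0.2, 0.3]
opening: 0.501
finger_force: 0.0
t: 3.82
tcp_pos: [0.5179, -0.0365, 0.0367]
ee_rot: [3.134, -0.212, -0.002]
wrist_force: [-2.7, -1.0, 0.6]
opening: 0.498
finger_force: 1.3
```

```bash
python3 -m crank '[[50,6,-0.8,0,0],[50,6,-0.8,0,0],[50,6,-0.8,0,0],[50,0,0,0,0]]'
python3 -m crank '[[50,3,-0.4,0,0],[50,2,-0.3,0,0],[50,0,0,0,0]]'
python3 - <<'E'
from h import *
f=grab("wrist","w3")
E
```

```text
t: 4.32
tcp_pos: [0.5375, -0.0385, 0.0368]
ee_rot: [-3.134, 0.212, -0.003]
wrist_force: [-1.3, 0.1, -0.5]
opening: 0.5
finger_force: 0.5
t: 4.7
tcp_pos: [0.5406, -0.039, 0.0368]
ee_rot: [3.134, -0.212, -0.002]
wrist_force: [-4.6, 0.7, 3.6]
opening: 0.501
finger_force: 2.5
```

View pics/w3.png

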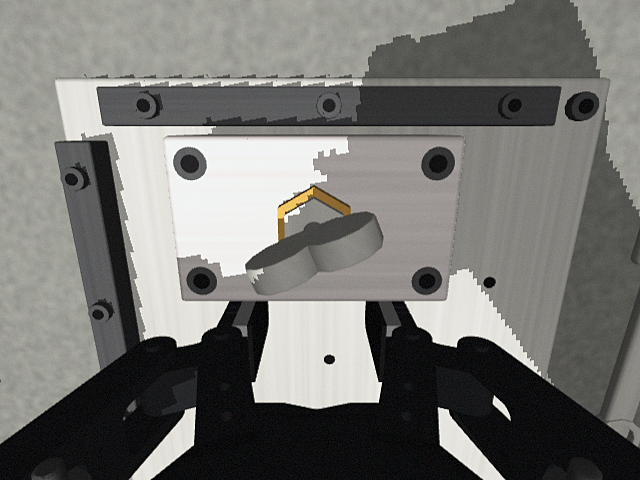

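The block is now square with the rails. Its far top edge is at row 136 and the rail edge at row 126, so I'll check the gap.

Run:
```python
from h import *
f=load("w3")
F=np.array([.627,.0420]);a=np.radians(-7.65);R=np.array([[np.cos(a),-np.sin(a)],[np.sin(a),np.cos(a)]])
q=lambda uv,z:((cast(f,uv,z)-F)@R*1000).round(1).tolist()
print("rail top",q([[200,126],[500,126]],.029),"as plate",q([[200,126],[500,126]],.015))
print("block top",q([[164,137],[464,137],[447,299],[183,299]],.060))
print("left rail top/bottom",q([[92,150],[103,330]],.029),q([[113,150],[140,330]],.015))
```

```text
rail top [[0.1, -45.4], [-0.1, -166.8]] as plate [[0.2, -41.0], [0.0, -173.7]]
block top [[-3.7, -43.1], [-3.9, -140.3], [-61.7, -140.7], [-61.5, -43.0]]
left rail top/bottom [[-9.3, 0.1], [-93.3, 10.0]] [[-10.0, -0.8], [-101.9, 0.2]]
```

```bash
python3 -m crank '[[50,2,-0.3,0,0],[50,1.5,-0.2,0,0],[50,0,0,0,0]]'
python3 -m crank '[[50,-20,3,0,0],[0,-30,4,60,0],[0,5,-60,0,0],[0,8,-60,0,0],[0,0,0,0,0]]'
```

```text
t: 5.12
tcp_pos: [0.5439, -0.0396, 0.0368]
ee_rot: [3.134, -0.212, -0.003]
wrist_force: [-6.1, 0.4, 3.0]
opening: 0.501
finger_force: 2.7
t: 5.75
tcp_pos: [0.5116, -0.1601, 0.0936]
ee_rot: [3.129, -0.227, 0.009]
wrist_force: [0.3, 0.2, -0.5]
opening: 0.0
finger_force: 0.0
```

```bash
python3 -m crank '[[0,30,13,0,0],[0,30,13,0,0],[0,0,0,-30,0],[0,0,0,-29,0],[0,0,0,0,0]]'
python3 - <<'E'
from h import *
s=ctrl.read_state();a=np.radians(-7.65);R=np.array([[np.cos(a),-np.sin(a)],[np.sin(a),np.cos(a)]])
print((s["tcp_pos"][:2]-[.627,.042])@R*1000,s["tcp_pos"],s["wrist_force"])
E
```

```text
t: 6.38
tcp_pos: [0.5689, -0.1259, 0.0318]
ee_rot: [-3.134, 0.21, 0.004]
wrist_force: [0.2, -1.2, 0.4]
opening: -0.002
finger_force: 0.0
[ -35.19079178 -174.09443322] [ 0.56894673 -0.1258603   0.03182506] [ 0.23886458 -1.20362533  0.42948897]
```

```bash
python3 -m crank '[[0,1.3,8,0,0],[0,1,8,0,0],[0,1,7,0,0],[0,1,7,0,0],[0,1,7,0,0],[0,1,6,0,0],[0,0,0,0,0]]'
python3 -m crank '[[0,0.8,5,0,0],[0,0.4,3,0,0],[0,0,0,0,0]]'
python3 - <<'E'
from h import *
s=ctrl.read_state();a=np.radians(-7.65);R=np.array([[np.cos(a),-np.sin(a)],[np.sin(a),np.cos(a)]])
print((s["tcp_pos"][:2]-[.627,.042])@R*1000,s["tcp_pos"],s["wrist_force"])
E
```

```text
t: 7.25
tcp_pos: [0.5767, -0.0863, 0.0349]
ee_rot: [3.131, -0.214, 0.003]
wrist_force: [-1.2, -4.9, 3.6]
opening: 0.001
finger_force: 2.4
t: 7.62
tcp_pos: [0.5776, -0.079, 0.0348]
ee_rot: [3.13, -0.214, 0.002]
wrist_force: [-2.0, -6.3, 5.5]
opening: 0.0
finger_force: 3.1
[ -32.80923201 -126.4956914 ] [ 0.5776435  -0.07900224  0.03484688] [-2.01416267 -6.33466351  5.53408029]
```

```bash
python3 -m crank '[[0,0.6,4,0,0],[0,0.4,3,0,0],[0,0,0,0,0]]'
python3 -m crank '[[0,0.2,1.5,0,0],[0,0,0,0,0]]'
python3 - <<'E'
from h import *
grab("wrist","w4")
E
```

```text
t: 8.0
tcp_pos: [0.5786, -0.0721, 0.0349]
ee_rot: [3.13, -0.214, 0.002]
wrist_force: [-1.7, -6.5, 5.4]
opening: 0.001
finger_force: 3.2
t: 8.25
tcp_pos: [0.5787, -0.071, 0.0348]
ee_rot: [3.13, -0.215, 0.002]
wrist_force: [-1.6, -6.4, 5.4]
opening: 0.0
finger_force: 3.5
```

View pics/w4.png

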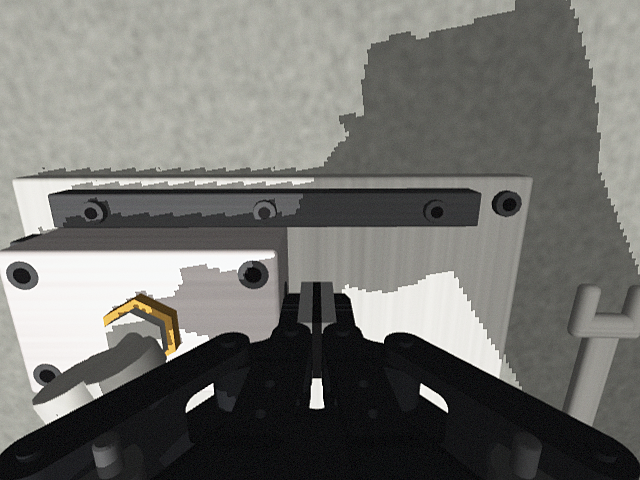

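```bash
cat >> h.py <<'E'
F=np.array([.627,.0420]);_a=np.radians(-7.65);R=np.array([[np.cos(_a),-np.sin(_a)],[np.sin(_a),np.cos(_a)]])
q=lambda f,uv,z:((cast(f,uv,z)-F)@R*1000).round(1).tolist()
E
python3 - <<'E'
from h import *
f=load("w4")
print("corner",q(f,[[279,250],[277,315]],.060),"bottom",q(f,[[287,228]],.015),"rail",q(f,[[400,226.5]],.015))
print("rail ends",q(f,[[480,226]],.015), q(f,[[478,191]],.029))
print("tcp",(ctrl.read_state()["tcp_pos"][:2]-F)@R*1000)
E
```

```text
corner [[0.3, -105.9], [-25.0, -104.3]] bottom [[-3.9, -105.2]] rail [[-3.4, -158.8]]
rail ends [[-3.4, -196.8]] [[15.6, -187.3]]
tcp [ -32.80681611 -118.39810026]
```

```bash
python3 -m crank '[[0,0.3,2,0,0],[0,0.2,1,0,0],[0,0,0,0,0]]'; python3 -m crank '[[0,0.1,1,0,0],[0,0,0,0,0]]'; python3 -m crank '[[0,0.1,1,0,0],[0,0,0,0,0]]'
```

```text
t: 8.68
tcp_pos: [0.5791, -0.0682, 0.0348]
ee_rot: [3.129, -0.215, 0.001]
wrist_force: [-2.2, -6.6, 5.9]
opening: 0.003
finger_force: 3.7
t: 8.93
tcp_pos: [0.5792, -0.0673, 0.0348]
ee_rot: [3.129, -0.215, 0.001]
wrist_force: [-2.3, -6.4, 5.4]
opening: 0.002
finger_force: 3.7
t: 9.18
tcp_pos: [0.5794, -0.0662, 0.0348]
ee_rot: [3.129, -0.215, 0.002]
wrist_force: [-1.2, -6.5, 6.2]
opening: -0.002
finger_force: 3.7
```

```bash
python3 -m crank '[[0,0.1,1,0,0],[0,0,0,0,0]]'; python3 -m crank '[[0,0.1,1,0,0],[0,0,0,0,0]]'; python3 -m crank '[[0,0.1,1,0,0],[0,0,0,0,0]]'
python3 - <<'E'
from h import *
for n in("scene","top"): grab(n,n+"5")
E
```

```text
t: 9.43
tcp_pos: [0.5795, -0.0652, 0.0349]
ee_rot: [3.129, -0.215, 0.002]
wrist_force: [-1.6, -7.1, 5.2]
opening: -0.002
finger_force: 3.6
t: 9.68
tcp_pos: [0.5795, -0.065, 0.0348]
ee_rot: [3.129, -0.216, 0.001]
wrist_force: [-1.4, -8.3, 5.2]
opening: 0.001
finger_force: 4.3
t: 9.93
tcp_pos: [0.5795, -0.065, 0.0349]
ee_rot: [3.127, -0.217, 0.001]
wrist_force: [-2.0, -9.4, 6.3]
opening: -0.001
finger_force: 5.0
```

Contact on the left rail: the TCP stopped while the force rose. Now I'll reseat against the far rail with the two-finger push.

```bash
python3 -m crank '[[0,-2,-15,0,0],[0,0,0,50,0],[50,-30,0,35,0],[50,-20,30,0,0],[50,0,40,0,0],[50,5,14,0,0],[50,0,0,-45,0],[50,0,0,-40,0],[50,0,0,0,0],[50,0,0,0,0]]'
python3 - <<'E'
from h import *
s=ctrl.read_state();print("tcp",(s["tcp_pos"][:2]-F)@R*1000)
E
```

```text
t: 11.28
tcp_pos: [0.5338, 0.0094, 0.0346]
ee_rot: [-3.134, 0.213, -0.003]
wrist_force: [0.3, 0.4, 0.9]
opening: 0.501
finger_force: 0.0
tcp [-88.07001051 -44.76033402]
```

```bash
python3 -m crank '[[50,4,-1.5,0,0],[50,4,-1,0,0],[50,3,-0.8,0,0],[50,0,0,0,0]]'; python3 -m crank '[[50,2,-0.3,0,0],[50,1.5,-0.2,0,0],[50,0,0,0,0]]';python3 -m crank '[[50,1,-0.1,0,0],[50,0,0,0,0]]'
```

```text
t: 11.78
tcp_pos: [0.544, 0.006, 0.0338]
ee_rot: [3.134, -0.213, 0.001]
wrist_force: [-0.2, 0.4, -0.5]
opening: 0.501
finger_force: 0.0
t: 12.15
tcp_pos: [0.5471, 0.0056, 0.0335]
ee_rot: [3.134, -0.212, -0.0]
wrist_force: [0.6, -0.7, 0.5]
opening: 0.501
finger_force: 0.0
t: 12.4
tcp_pos: [0.548, 0.0056, 0.0336]
ee_rot: [3.134, -0.212, -0.0]
wrist_force: [0.1, -0.3, 0.7]
opening: 0.5
finger_force: 0.0
```

```bash
for i in 1; do python3 -m crank '[[50,1,-0.1,0,0],[50,1,-0.1,0,0],[50,0,0,0,0]]'; done; python3 -m crank '[[50,1,-0.1,0,0],[50,0,0,0,0]]'; python3 -m crank '[[50,1,-0.1,0,0],[50,0,0,0,0]]'
```

```text
t: 12.78
tcp_pos: [0.55, 0.0053, 0.0335]
ee_rot: [3.134, -0.212, -0.0]
wrist_force: [-0.4, 0.6, 0.5]
opening: 0.495
finger_force: 0.1
t: 13.02
tcp_pos: [0.55, 0.0054, 0.0334]
ee_rot: [3.134, -0.212, -0.003]
wrist_force: [-3.7, 0.3, 2.3]
opening: 0.501
finger_force: 1.8
t: 13.28
tcp_pos: [0.5499, 0.0054, 0.0332]
ee_rot: [3.134, -0.212, -0.007]
wrist_force: [-5.9, 0.6, 5.0]
opening: 0.5
finger_force: 3.1
```

```bash
python3 -m crank '[[50,1,-0.1,0,0],[50,1,-0.1,0,0],[50,0,0,0,0]]'
python3 -m crank '[[50,-15,2,0,0],[50,-15,2,0,0],[50,0,0,60,0],[50,0,0,60,0],[50,30,-14,60,0],[50,0,0,0,0],[50,0,0,0,0]]'
python3 - <<'E'
from h import *
s=ctrl.read_state();print("tcp",(s["tcp_pos"][:2]-F)@R*1000,s["joint_pos"].round(2));grab("wrist","w6")
E
```

```text
t: 13.65
tcp_pos: [0.5499, 0.0054, 0.0329]
ee_rot: [3.133, -0.212, -0.013]
wrist_force: [-9.5, 1.9, 8.3]
opening: 0.499
finger_force: 5.0
t: 14.52
tcp_pos: [0.5506, -0.0039, 0.2078]
ee_rot: [3.134, -0.213, -0.0]
wrist_force: [0.1, -0.6, -0.1]
opening: 0.503
finger_force: 0.0
tcp [-69.61872121 -55.6600888 ] [ 0.26  0.26 -0.39  1.8   0.11  1.11 -1.88]
```

View pics/w6.png

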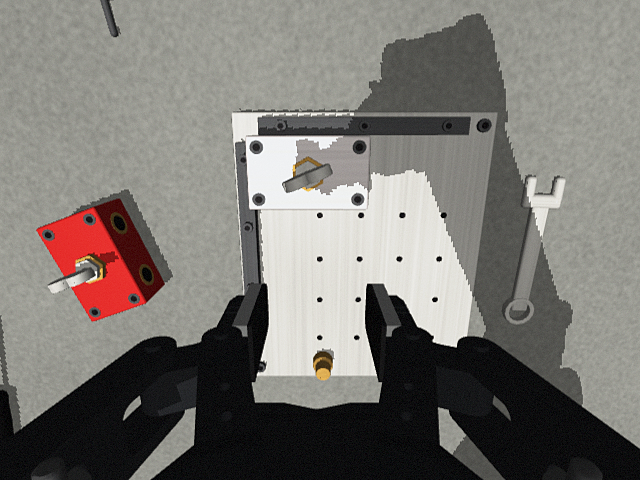

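The block looks home. Its top corners are near (247,136), (369,136), (367,209) and (250,209), and the wing is at (307,178), tilted slightly. I'll quantify pose and wing angle.

Run:
```python
from h import *
f=load("w6");g=f["frame"]
c=np.array(q(f,[[247,136],[369.5,136],[367,209.5],[249.5,209.5]],.060));print(c.tolist(),c.mean(0))
print("rail/plate: far",q(f,[[420,135.5]],.015),"left",q(f,[[262,290]],.015), "left railtop",q(f,[[255,225]],.029),"plate corners",q(f,[[232,112],[497,112.5]],.015))
print("wing ends top",q(f,[[284,188],[331.5,172]],.099))
w=g[155:200,275:340].astype(int);sat=w.max(2)-w.min(2);m=(w.mean(2)<150)&(sat<14)
m=cv2.morphologyEx(m.astype(np.uint8),2,np.ones((3,3),np.uint8))
n,l,st,ce=cv2.connectedComponentsWithStats(m);i=1+st[1:,4].argmax();print(st[i],ce[i]+[275,155])
p=np.argwhere(l==i)[:,::-1]+[275,155];print(cv2.minAreaRect(p.astype(np.float32)))
cv2.imwrite("pics/w6c.png",cv2.resize(g[120:220,235:380,::-1],None,fx=5,fy=5,interpolation=2))
```

```text
[[-0.4, -1.7], [-0.6, -98.2], [-59.7, -98.6], [-59.5, -0.4]] [-30.05  -49.725]
rail/plate: far [[-0.8, -150.7]] left [[-154.1, 0.1]] left railtop [[-81.0, 1.2]] plate corners [[19.7, 19.0], [18.8, -218.0]]
wing ends top [[-35.5, -33.3], [-24.3, -66.9]]
[ 10   8  48  30 811] [308.07891492 176.01479655]
((306.6551513671875, 175.13792419433594), (23.76900291442871, 50.880523681640625), 68.19859313964844)
```

View pics/w6c.png

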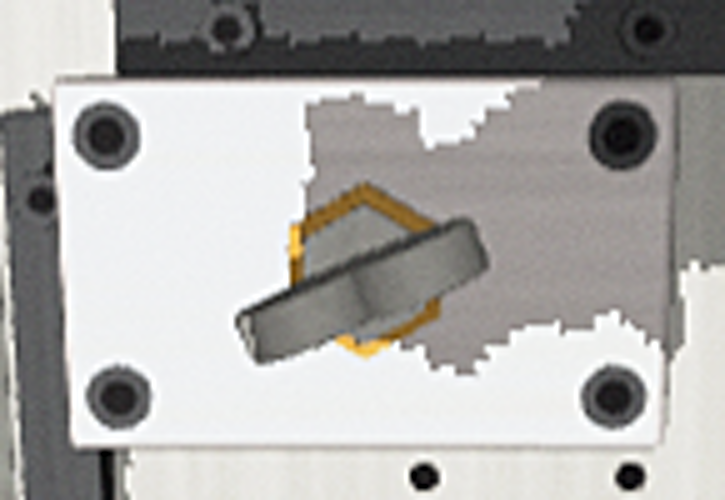

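The block is home: its corners match the fence lines. The wing's top strip tilts about 22.6°, so the screw is at about 1.97 rad. The tool must turn +1.965 rad.

```bash
python3 - <<'E'
from h import *
f=load("w6")
e=np.array([[250,337],[477,243]])/5.+[235,120]-.4
c=cast(f,e,.099);p=np.array(q(f,e,.099));print(p,p.mean(0),c.mean(0),np.degrees(np.arctan2(*(p[0]-p[1])[::-1])))
print("nominal",F+R@[-.030,-.0497])
E
python3 -m crank '[[45,8,0,0,0.188],[45,8,0,0,0.188],[45,8,0,0,0.188],[45,8,0,0,0.188],[45,7,0,0,0.188],[45,0,0,0,0.188],[45,0,0,0,0.188],[45,0,0,0,0.188],[45,0,0,0,0.188],[45,0,0,0,0.188],[45,0,0,0,0.085],[45,0,0,0,0]]'
```

```text
[[-34.8 -33.7]
 [-21.7 -65.8]] [-28.25 -49.75] [ 0.59238304 -0.00357753] 112.20035597608943
nominal [ 0.59065088 -0.00326402]
t: 16.08
tcp_pos: [0.5889, -0.0036, 0.2065]
ee_rot: [-1.921, -2.483, 0.003]
wrist_force: [0.0, 0.1, 0.7]
opening: 0.447
finger_force: 0.0
```

```bash
python3 -m crank '[[45,1.6,0.2,-40,0],[45,0,0,-40,0],[45,0,0,-30,0],[45,0,0,-13,0],[45,0,0,-10,0],[45,0,0,0,0],[45,0,0,0,0]]'
python3 - <<'E'
from h import *
s=ctrl.read_state();print("tcp",(s["tcp_pos"][:2]-F)@R*1000,s["tcp_pos"],s["wrist_force"],s["moment"],s["ee_rot"]);grab("wrist","w7")
E
```

```text
t: 16.95
tcp_pos: [0.5928, -0.0034, 0.0763]
ee_rot: [1.921, 2.484, 0.002]
wrist_force: [-0.1, -0.8, 0.6]
opening: 0.45
finger_force: 0.0
tcp [-27.84544407 -49.59569607] [ 0.59280014 -0.00344746  0.07632875] [-0.08012593 -0.75987876  0.56306376] [0.02176988 0.01388516 0.02704363] [1.92133339e+00 2.48353102e+00 2.03268706e-03]
```

```bash
python3 -m crank '[[45,-2.2,0,-2.5,0],[30,0,0,0,0],[20,0,0,0,0],[14,0,0,0,0],[14,0,0,0,0]]' 20
python3 -m crank '[[5,0,0,0,0],[5,0,0,0,0],[5,0,0,0,0],[5,0,0,0,0]]' 20
python3 - <<'E'
from h import *
s=ctrl.read_state();print("tcp",(s["tcp_pos"][:2]-F)@R*1000,s["moment"],s["ee_rot"],s["opening"]*85)
E
```

```text
t: 17.62
tcp_pos: [0.5898, -0.0036, 0.0728]
ee_rot: [1.922, 2.485, 0.0]
wrist_force: [0.3, -1.0, 0.2]
opening: 0.14
finger_force: 0.0
t: 18.12
tcp_pos: [0.5901, -0.0034, 0.0729]
ee_rot: [1.922, 2.485, 0.001]
wrist_force: [2.3, 0.2, -2.0]
opening: 0.086
finger_force: 24.6
tcp [-30.51163882 -49.9100098 ] [ 0.18985576 -0.52845535  0.02891464] [1.92160247e+00 2.48469775e+00 1.37723258e-03] 7.34894225277359
```

```bash
python3 -m crank '[[5,1,0,0,0],[5,0,0,0,0]]';python3 -m crank '[[5,1,0.3,0,0],[5,0,0,0,0]]'
```

```text
t: 18.38
tcp_pos: [0.5903, -0.0034, 0.0727]
ee_rot: [-1.922, -2.484, 0.001]
wrist_force: [0.8, 1.6, 0.1]
opening: 0.087
finger_force: 24.9
t: 18.62
tcp_pos: [0.5904, -0.0035, 0.0727]
ee_rot: [-1.921, -2.484, 0.004]
wrist_force: [-4.2, 0.5, 3.8]
opening: 0.091
finger_force: 25.6
```

```bash
python3 -m crank '[[5,-0.7,0.8,0,0],[5,0,0,0,0]]';python3 -m crank '[[5,0,0,0,-0.1],[5,0,0,0,-0.1],[5,0,0,0,-0.1],[5,0,0,0,-0.1],[5,0,0,0,0]]' 
python3 -c "
from h import *
s=ctrl.read_state();print('mz',s['moment'],'f',s['wrist_force'],'yaw',2*np.degrees(np.arctan(s['ee_rot'][1]/s['ee_rot'][0])))"
```

```text
t: 18.88
tcp_pos: [0.5904, -0.0034, 0.0727]
ee_rot: [-1.923, -2.484, 0.003]
wrist_force: [-4.4, -1.5, 5.3]
opening: 0.09
finger_force: 25.6
t: 19.5
tcp_pos: [0.59, -0.0035, 0.0728]
ee_rot: [-2.379, -2.052, 0.004]
wrist_force: [-6.5, -2.4, 6.3]
opening: 0.087
finger_force: 25.8
mz [-0.33604559  1.20116398 -0.00952488] f [-6.51788221 -2.36170525  6.3443426 ] yaw 81.5624267620029
```

```bash
python3 -m crank '[[5,-1.5,0,0,-0.1],[5,0,0,0,-0.1],[5,0,0,0,-0.1],[5,0,0,0,-0.1],[5,0,0,0,0]]' 
python3 -c "
from h import *
s=ctrl.read_state();print('mz',s['moment'],'f',s['wrist_force'],'yaw',2*np.degrees(np.arctan(s['ee_rot'][1]/s['ee_rot'][0])))"
```

```text
t: 20.12
tcp_pos: [0.5894, -0.0032, 0.0727]
ee_rot: [2.737, 1.541, -0.001]
wrist_force: [-3.9, -2.4, 3.9]
opening: 0.087
finger_force: 25.5
mz [-0.37767313  0.80234471 -0.08406455] f [-3.86750511 -2.38887376  3.86494326] yaw 58.757937679168265
```

```bash
python3 -m crank '[[5,-0.3,0,0,-0.1],[5,0,0,0,-0.1],[5,0,0,0,-0.1],[5,0,0,0,-0.1],[5,0,0,0,-0.1],[5,0,0,0,0]]' 
python3 -c "
from h import *
s=ctrl.read_state();print('mz',s['moment'],'f',s['wrist_force'],'yaw',2*np.degrees(np.arctan(s['ee_rot'][1]/s['ee_rot'][0])))"
```

```text
t: 20.88
tcp_pos: [0.589, -0.0028, 0.0728]
ee_rot: [3.033, 0.818, -0.001]
wrist_force: [-4.2, -0.7, 4.6]
opening: 0.09
finger_force: 25.5
mz [-0.23106332  0.87048967 -0.13573058] f [-4.19048316 -0.72590666  4.56941997] yaw 30.206365754087614
```

```bash
python3 -m crank '[[5,-1.2,0.3,0,-0.1],[5,0,0,0,-0.1],[5,0,0,0,-0.1],[5,0,0,0,-0.1],[5,0,0,0,0]]' 
python3 -c "
from h import *
s=ctrl.read_state();print('mz',s['moment'],'f',s['wrist_force'],'yaw',2*np.degrees(np.arctan(s['ee_rot'][1]/s['ee_rot'][0])))"
```

```text
t: 21.5
tcp_pos: [0.5887, -0.0022, 0.0728]
ee_rot: [3.135, 0.201, 0.002]
wrist_force: [-1.3, -1.4, 1.7]
opening: 0.086
finger_force: 25.1
mz [-0.22826446  0.28143034 -0.04449561] f [-1.28909796 -1.42701141  1.73003167] yaw 7.338443429526411
```

```bash
cat > r.py <<'E'
from h import *
s=ctrl.read_state();print('mz',round(s['moment'][2],3),'f',s['wrist_force'].round(1),'yaw',(2*np.degrees(np.arctan(s['ee_rot'][1]/s['ee_rot'][0]))).round(2))
E
python3 -m crank '[[5,0,0,0,-0.08],[5,0,0,0,-0.08],[5,0,0,0,0]]'; python3 r.py;  python3 -m crank '[[5,0,0,0,-0.05],[5,0,0,0,0]]'; python3 r.py; python3 -m crank '[[5,0,0,0,-0.04],[5,0,0,0,0]]'; python3 r.py
```

```text
t: 21.88
tcp_pos: [0.5887, -0.002, 0.0727]
ee_rot: [-3.141, 0.05, -0.002]
wrist_force: [-0.7, 0.1, 1.0]
opening: 0.09
finger_force: 25.0
mz -0.036 f [-0.7  0.1  1. ] yaw -1.82
t: 22.12
tcp_pos: [0.5887, -0.0019, 0.0728]
ee_rot: [-3.139, 0.129, -0.002]
wrist_force: [-0.1, -0.2, 0.1]
opening: 0.088
finger_force: 24.9
mz -0.03 f [-0.1 -0.2  0.1] yaw -4.71
t: 22.38
tcp_pos: [0.5887, -0.0019, 0.0727]
ee_rot: [-3.135, 0.196, -0.002]
wrist_force: [1.1, 0.3, -1.7]
opening: 0.087
finger_force: 24.7
mz -0.023 f [ 1.1  0.3 -1.7] yaw -7.14
```

```bash
python3 -m crank '[[5,0.9,0.8,0,0],[5,0,0,0,-0.02],[5,0,0,0,0]]'; python3 r.py;  python3 -m crank '[[5,0,0,0,-0.03],[5,0,0,0,0]]'; python3 r.py; python3 -m crank '[[5,0,0,0,-0.03],[5,0,0,0,0]]'; python3 r.py
```

```text
t: 22.75
tcp_pos: [0.5887, -0.0018, 0.0728]
ee_rot: [3.132, -0.227, -0.001]
wrist_force: [-0.6, -1.7, 0.8]
opening: 0.088
finger_force: 25.0
mz 0.162 f [-0.6 -1.7  0.8] yaw -8.3
t: 23.0
tcp_pos: [0.5881, -0.0021, 0.0727]
ee_rot: [3.128, -0.274, -0.003]
wrist_force: [-3.1, -3.6, 2.8]
opening: 0.087
finger_force: 28.0
mz 0.415 f [-3.1 -3.6  2.8] yaw -10.03
t: 23.25
tcp_pos: [0.5878, -0.0023, 0.0728]
ee_rot: [3.123, -0.321, -0.004]
wrist_force: [-4.8, -4.7, 3.9]
opening: 0.09
finger_force: 35.4
mz 0.642 f [-4.8 -4.7  3.9] yaw -11.75
```

```bash
python3 -m crank '[[5,0,0,0,0.04],[5,0,0,0,0.03],[5,0,0,0,0]]'; python3 r.py
python3 - <<'E'
from h import *
for n in("wrist","scene","top"): grab(n,n[0]+"8")
f=load("w8");g=f["frame"]
# far face line of block: predicted pixels for home top corners
P=lambda u,v,z:np.r_[F+R@np.array([u,v])/1000,z]
for c in((0,0),(0,-100),(-60,-100),(-60,0)): print(c,proj(f,P(*c,.06)).round(0),proj(load("s8"),P(*c,.06)).round(1),proj(load("t8"),P(*c,.06)).round(1))
E
```

```text
t: 23.62
tcp_pos: [0.5888, -0.0022, 0.0728]
ee_rot: [3.133, -0.215, -0.001]
wrist_force: [-3.4, -3.2, 2.3]
opening: 0.089
finger_force: 25.3
mz 0.046 f [-3.4 -3.2  2.3] yaw -7.86
(0, 0) [[207. 226.]] [[328.7 286.6]] [[302.7 210.5]]
(0, -100) [[428. 225.]] [[301.2 254.8]] [[343.2 214.7]]
(-60, -100) [[418. 341.]] [[322.6 240.9]] [[340.7 238.9]]
(-60, 0) [[218. 342.]] [[350.4 271.8]] [[300.  234.6]]
```

```bash
cat > chk.py <<'E'
from h import *
import sys
f=load(sys.argv[1]);g=f["frame"].astype(int).mean(2)
u0,v0=proj(f,np.r_[F+R@[0,-.005],.06])[0];u1,_=proj(f,np.r_[F+R@[0,-.095],.06])[0]
pts=[]
for c in np.arange(u0+5,u1-5,8).astype(int):
    col=g[int(v0)-40:int(v0)+40,c]; d=np.where(col<90)[0]
    if len(d)==0: continue
    k=d[d<55].max(); pts.append((c,k+int(v0)-40+.5))
pts=np.array(pts);print(pts[:,1].tolist())
w=np.array(q(f,pts,.06));print("edge u",w[:,0].tolist());print("slope deg",np.degrees(np.polyfit(w[:,1],w[:,0],1)[0]))
E
python3 chk.py w8
```

```text
[223.5, 239.5, 239.5, 223.5, 223.5, 223.5, 223.5, 223.5, 223.5, 223.5, 223.5, 223.5, 223.5, 224.5, 224.5, 224.5, 224.5, 224.5, 224.5, 224.5, 224.5, 224.5, 239.5, 239.5]
edge u [1.0, -6.6, -6.6, 0.9, 0.9, 0.9, 0.9, 0.9, 0.9, 0.8, 0.8, 0.8, 0.8, 0.3, 0.3, 0.3, 0.3, 0.3, 0.3, 0.2, 0.2, 0.2, -6.9, -6.9]
slope deg 0.7428687480606835
```

```bash
cat > chk2.py <<'E'
from h import *
import sys
for tag in sys.argv[1:]:
    f=load(tag);g=f["frame"].astype(float).mean(2)
    def sub(v,zz,lo,hi,sgn,z0,uu):
        out=[]
        for vv in v:
            c,r=proj(f,np.r_[F+R@np.array([uu,vv])/1000,z0])[0]
            c=int(round(c));rr=np.arange(int(r)-hi,int(r)+hi+1); rr=rr[(rr>0)&(rr<479)]
            d=np.diff(cv2.GaussianBlur(g,(5,1),0)[rr,c])*sgn
            if d.max()<20: continue
            k=d.argmax(); w=np.clip(d[max(0,k-1):k+2],0,None); out.append([c,rr[max(0,k-1)]+ (w*np.arange(len(w))).sum()/w.sum()+.5])
        w=np.array(q(f,out,z0)); res=w[:,0]; ok=abs(res-np.median(res))<1.5
        p=np.polyfit(w[ok,1],w[ok,0],1); print(tag,zz,"n",ok.sum(),"slope",np.degrees(p[0]).round(2),"mid",np.polyval(p,-50).round(2), "fit res",np.std(w[ok,0]-np.polyval(p,w[ok,1])).round(2))
    sub(np.arange(-94,-5,4),"block far edge",0,7,1,.06,0)
    sub(np.arange(-180,-10,5),"rail outer",0,7,-1,.029,15)
    sub(np.arange(-180,-105,5),"rail inner",0,7,1,.015,0)
    sub(np.arange(-94,-5,4),"block near edge",0,7,-1,.06,-60)
E
python3 chk2.py w6 w8
```

```text
w6 block far edge n 23 slope -0.26 mid -0.02 fit res 0.13
w6 rail outer n 30 slope 0.49 mid 16.17 fit res 0.32
w6 rail inner n 15 slope -0.03 mid -0.17 fit res 0.07
w6 block near edge n 21 slope 0.01 mid -58.57 fit res 0.13
w8 block far edge n 23 slope 0.5 mid 0.08 fit res 0.07
w8 rail outer n 34 slope 0.04 mid 16.87 fit res 0.06
w8 rail inner n 15 slope -0.02 mid -2.73 fit res 0.08
w8 block near edge n 6 slope -0.63 mid -58.57 fit res 0.67
```

The seat was felt at yaw ≈ −8°. The stop torque turned the block about 0.5° clockwise. Backing off while pressing lightly into the corner should square it again.

```bash
python3 -m crank '[[5,0,0,0,0.1],[5,0,0,0,0.1],[5,0,0,0,0.1],[5,0,0,0,0.1],[5,0,0,0,0]]'; python3 r.py; python3 -m crank '[[5,0,0,0,0.1],[5,0,0,0,0.1],[5,0,0,0,0.1],[5,0,0,0,0.1],[5,0,0,0,0]]'; python3 r.py
```

```text
t: 24.4
tcp_pos: [0.5887, -0.0025, 0.0727]
ee_rot: [3.114, 0.412, -0.001]
wrist_force: [-3.0, -4.7, 2.6]
opening: 0.093
finger_force: 25.3
mz 0.062 f [-3.  -4.7  2.6] yaw 15.09
t: 25.02
tcp_pos: [0.589, -0.0029, 0.0728]
ee_rot: [2.969, 1.022, -0.001]
wrist_force: [-1.7, -5.1, 1.9]
opening: 0.087
finger_force: 25.3
mz 0.092 f [-1.7 -5.1  1.9] yaw 38.0
```

```bash
python3 -m crank '[[5,0.5,-0.5,0,0.1],[5,0,0,0,0.1],[5,0,0,0,0.1],[5,0,0,0,0.1],[5,0,0,0,0]]'; python3 r.py; python3 -m crank '[[5,0.5,-0.5,0,0.1],[5,0,0,0,0.1],[5,0,0,0,0.1],[5,0,0,0,0.07],[5,0,0,0,0]]'; python3 r.py
python3 -c "
from h import *
grab('wrist','w9')"; python3 chk2.py w9
```

```text
t: 25.65
tcp_pos: [0.5896, -0.0032, 0.0728]
ee_rot: [2.707, 1.592, -0.001]
wrist_force: [-2.2, -5.6, 1.9]
opening: 0.092
finger_force: 25.2
mz 0.067 f [-2.2 -5.6  1.9] yaw 60.92
t: 26.28
tcp_pos: [0.5901, -0.0034, 0.0728]
ee_rot: [2.369, 2.062, -0.001]
wrist_force: [-1.6, -5.5, 2.0]
opening: 0.092
finger_force: 25.2
mz 0.058 f [-1.6 -5.5  2. ] yaw 82.07
w9 block far edge n 2 slope 0.0 mid 0.0 fit res 0.0
w9 rail outer n 3 slope 0.55 mid 15.38 fit res 0.0chk2.py:14: RankWarning: Polyfit may be poorly conditioned
  p=np.polyfit(w[ok,1],w[ok,0],1); print(tag,zz,"n",ok.sum(),"slope",np.degrees(p[0]).round(2),"mid",np.polyval(p,-50).round(2), "fit res",np.std(w[ok,0]-np.polyval(p,w[ok,1])).round(2))
Traceback (most recent call last):
  File "chk2.py", line 17, in <module>
    sub(np.arange(-180,-105,5),"rail inner",0,7,1,.015,0)
    ~~~^^^^^^^^^^^^^^^^^^^^^^^^^^^^^^^^^^^^^^^^^^^^^^^^^^
  File "chk2.py", line 13, in sub
    w=np.array(q(f,out,z0)); res=w[:,0]; ok=abs(res-np.median(res))<1.5
               ~^^^^^^^^^^
  File "h.py", line 19, in <lambda>
    q=lambda f,uv,z:((cast(f,uv,z)-F)@R*1000).round(1).tolist()
                      ~~~~^^^^^^^^
  File "h.py", line 8, in cast
    d=np.c_[(uv[:,0]-f["cx"])/fl,(uv[:,1]-f["cy"])/fl,np.ones(len(uv))]@T[:3,:3].T
             ~~^^^^^
IndexError: index 0 is out of bounds for axis 1 with size 0
```

```bash
cat > chk3.py <<'E'
from h import *
import sys
from scipy.ndimage import map_coordinates
def edge(tag,name,axis,const,rng,z,sgn,span=5):
    f=load(tag);g=cv2.GaussianBlur(f["frame"].astype(float).mean(2),(3,3),0);o=np.arange(-span,span+.01,.2);S=[];E=[]
    for s in rng:
        uv=np.c_[const+o,np.full(len(o),s)] if axis==0 else np.c_[np.full(len(o),s),const+o]
        p=proj(f,np.c_[F+uv@R.T/1000,np.full(len(o),z)])
        if p.min()<2 or p[:,0].max()>637 or p[:,1].max()>477: continue
        d=np.gradient(map_coordinates(g,[p[:,1],p[:,0]],order=1))*sgn
        if d.max()<2.5: continue
        S.append(s);E.append(o[d.argmax()])
    S=np.array(S);E=np.array(E)
    if len(S)<5: print(tag,name,"few",len(S));return
    ok=abs(E-np.median(E))<1.2;p=np.polyfit(S[ok],E[ok],1);print(tag,name,"n",ok.sum(),"/",len(S),"slope",np.degrees(p[0]).round(2),"off",np.median(E).round(2),"res",np.std(E[ok]-np.polyval(p,S[ok])).round(2))
for t in sys.argv[1:]:
    edge(t,"blk far  ",0,0,np.arange(-96,-4,3),.06,-1)
    edge(t,"blk near ",0,-60,np.arange(-96,-4,3),.06,1)
    edge(t,"blk left ",1,0,np.arange(-57,-3,2),.06,-1)
    edge(t,"blk right",1,-100,np.arange(-57,-3,2),.06,1)
    edge(t,"farrail inner",0,0,np.arange(-185,-106,4),.015,-1)
    edge(t,"farrail outer",0,15,np.arange(-180,-10,5),.029,1)
    edge(t,"leftrail outer",1,15,np.arange(-155,-10,5),.029,1)
    edge(t,"leftrail inner",1,0,np.arange(-150,-65,4),.029,-1)
    edge(t,"plate far",0,20,np.arange(-210,0,5),.015,-1); edge(t,"plate left",1,20,np.arange(-250,0,5),.015,-1)
E
python3 chk3.py w6 w8 w9
```

```text
w6 blk far   n 31 / 31 slope -0.12 off 0.0 res 0.19
w6 blk near  n 27 / 31 slope 0.12 off 1.4 res 0.31
w6 blk left  n 27 / 27 slope -0.04 off 0.0 res 0.22
w6 blk right n 25 / 27 slope -0.01 off 2.4 res 0.3
w6 farrail inner n 20 / 20 slope 0.18 off 0.2 res 0.13
w6 farrail outer n 27 / 34 slope 0.45 off 0.2 res 0.28
w6 leftrail outer n 28 / 28 slope -0.02 off 0.3 res 0.28
w6 leftrail inner n 13 / 19 slope 0.09 off -1.6 res 0.26
w6 plate far n 42 / 42 slope 0.24 off -0.8 res 0.37
w6 plate left n 29 / 34 slope -0.13 off 0.4 res 0.36
w8 blk far   n 31 / 31 slope 0.56 off 0.0 res 0.11
w8 blk near  n 5 / 14 slope 0.1 off 2.4 res 0.69
w8 blk left  n 26 / 26 slope -0.34 off -0.4 res 0.12
w8 blk right n 23 / 24 slope 0.15 off 2.1 res 0.17
w8 farrail inner n 20 / 20 slope -0.12 off -2.8 res 0.18
w8 farrail outer n 34 / 34 slope 0.03 off 1.8 res 0.15
w8 leftrail outer n 13 / 15 slope -0.13 off 0.6 res 0.14
w8 leftrail inner few 4
w8 plate far n 42 / 42 slope 0.09 off 0.0 res 0.16Traceback (most recent call last):
  File "chk3.py", line 25, in <module>
    edge(t,"plate far",0,20,np.arange(-210,0,5),.015,-1); edge(t,"plate left",1,20,np.arange(-250,0,5),.015,-1)
                                                          ~~~~^^^^^^^^^^^^^^^^^^^^^^^^^^^^^^^^^^^^^^^^^^^^^^^^^
  File "chk3.py", line 15, in edge
    ok=abs(E-np.median(E))<1.2;p=np.polyfit(S[ok],E[ok],1);print(tag,name,"n",ok.sum(),"/",len(S),"slope",np.degrees(p[0]).round(2),"off",np.median(E).round(2),"res",np.std(E[ok]-np.polyval(p,S[ok])).round(2))
                                 ~~~~~~~~~~^^^^^^^^^^^^^^^
    raise TypeError("expected non-empty vector for x")
TypeError: expected non-empty vector for x
```

```bash
sed -i 's/if len(S)<5:/if len(S)<5 or (abs(E-np.median(E))<1.2).sum()<5:/' chk3.py; python3 chk3.py w9
```

```text
w9 blk far   n 24 / 24 slope 0.07 off -0.4 res 0.11
w9 blk near  n 20 / 23 slope -0.32 off 1.6 res 0.13
w9 blk left  n 25 / 27 slope -0.0 off 0.6 res 0.09
w9 blk right few 2
w9 farrail inner few 0
w9 farrail outer n 18 / 18 slope 0.04 off 0.0 res 0.17
w9 leftrail outer n 29 / 29 slope -0.09 off 1.2 res 0.13
w9 leftrail inner n 22 / 22 slope -0.1 off 0.3 res 0.59
w9 plate far n 20 / 21 slope -0.07 off -0.4 res 0.22
w9 plate left n 39 / 39 slope -0.09 off 0.4 res 0.15
```

The block is square again (0.07° and 0.0° against the rails). I'll trim the hold push, a little less +y and a little more +x, and check.

```bash
python3 -m crank '[[5,0.6,-0.8,0,0],[5,0,0,0,0],[5,0,0,0,0]]'; python3 r.py; python3 -m crank '[[5,0.6,-0.5,0,0],[5,0,0,0,0],[5,0,0,0,0]]'; python3 r.py
python3 -c "
from h import *
grab('wrist','w10')"; python3 chk3.py w10
```

```text
t: 26.7
tcp_pos: [0.5902, -0.0034, 0.0727]
ee_rot: [-2.368, -2.063, 0.001]
wrist_force: [-3.6, -4.0, 2.4]
opening: 0.087
finger_force: 25.3
mz -0.054 f [-3.6 -4.   2.4] yaw 82.12
t: 27.08
tcp_pos: [0.5902, -0.0034, 0.0727]
ee_rot: [-2.367, -2.063, 0.002]
wrist_force: [-4.8, -3.5, 3.3]
opening: 0.09
finger_force: 25.5
mz -0.042 f [-4.8 -3.5  3.3] yaw 82.14
w10 blk far   n 24 / 24 slope 0.0 off -0.4 res 0.1
w10 blk near  n 20 / 23 slope -0.3 off 1.6 res 0.12
w10 blk left  n 25 / 27 slope 0.15 off 0.6 res 0.05
w10 blk right few 3
w10 farrail inner few 0
w10 farrail outer n 17 / 18 slope -0.05 off 0.0 res 0.13
w10 leftrail outer n 29 / 29 slope -0.12 off 1.2 res 0.1
w10 leftrail inner n 22 / 22 slope -0.07 off 0.3 res 0.6
w10 plate far n 20 / 21 slope -0.13 off -0.4 res 0.24
w10 plate left n 39 / 39 slope -0.01 off 0.4 res 0.14
```

```bash
python3 -m crank '[[5,-0.7,0.1,0,0],[5,0,0,0,0],[5,0,0,0,0]]'; python3 r.py; python3 -c "
from plant import hand_in
print(hand_in())"
```

```text
t: 27.5
tcp_pos: [0.5902, -0.0035, 0.0727]
ee_rot: [-2.367, -2.065, 0.001]
wrist_force: [-3.7, -3.6, 3.1]
opening: 0.088
finger_force: 25.3
mz -0.033 f [-3.7 -3.6  3.1] yaw 82.19
the job is handed in; nothing more can be done
None
```

Handed in at 27.5 s: the block is home in the corner and square to the rails within about 0.3°. The thumbscrew was turned clockwise to its stop, backed off about 90°, and is still held in the fingers; seating it twisted the block about 0.5°, which came out again while backing off.

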